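# Empty the scrap tote and park it in the sprung dock

### The job

Lift the metal tote by its carry bar, tip it over the grey scrap bin and keep it tipped until both power bricks and both heat sinks have slid into the bin. Then park the empty tote upright and centred in the dock: press the sprung backstop back with the tote's end, lower the tote fully down behind the fixed front lip and let go, so that the backstop holds it against the lip. Do not disturb the glue bottle, solder spool and tape roll.

Things in the scene. Friction and masses are not known exactly. Their poses are not given: they have to be found in the camera images.
- tote_bar (a point): Centre of the carry bar of the loose scoop tote (bright sheet metal, 160 mm along x, 172 along y); axes are the tote's, front = -x, yaw at the start within 0.3 rad of world. Point: over the footprint's middle, 92 mm above the underside. Black bar along y, 14 mm thick (x), 26 high (79 to 105 mm), 164 long. Grasp its middle, fingers closing along x. Tote 0.25 kg, about 0.65 full.
- tote_lip (a point): Middle of the tote's pouring lip at its front: 80 mm to -x of the bar's centre, 16 mm above the underside. A ramp as wide as the tote rises to it at 14 degrees from the polished floor (top 6 mm above the underside). Parts slide there on slopes over about 20 degrees; with the front tipped down 40 to 60 degrees all run out over the lip.
- tote_back (a point): Middle of the outer face of the tote's flat back wall (80 mm to +x of the bar's centre), 27 mm above the underside; wall 55 mm high. The side walls, 42 mm high and 4 mm thick, reach down to the underside along the full 160 mm, so their front ends (x = -80 mm) bear on the dock's lip. Uprights 36 mm wide carry the bar's ends.
- brick_1_mid (a point): Black power brick 44 x 99 x 30 mm, 0.15 kg, lying in the tote at the start, front row. The point is its centre.
- brick_2_mid (a point): Black power brick 44 x 99 x 30 mm, 0.15 kg, lying in the tote at the start, back row. The point is its centre.
- sink_1_mid (a point): Finned metal heat sink 40 x 40 x 18 mm, 0.05 kg, lying in the tote at the start, front row. The point is its centre.
- sink_2_mid (a point): Finned metal heat sink 40 x 40 x 18 mm, 0.05 kg, lying in the tote at the start, back row. The point is its centre.
- bin: Grey scrap bin fixed to the bench, open at the top: a box 140 (x) x 200 (y) mm with a flared mouth 176 (x) x 236 (y) mm at its rim, 110 mm high, walls 4 mm, floor 5 mm. Origin: centre of its underside, on the bench. Yaw within 0.1 rad of world. Keep the lip some 60 mm over the rim so that bricks do not jam. Beware of the fixed blue drawer cabinet, 0.4 m high, that stands on the bench beyond world x = 0.62, from y = 0.13 to 0.36.
- dock: Parking dock fixed to the bench, yaw within 0.2 rad of world; lip at the robot's side (-x), sprung backstop at +x. Origin: on the bench, under the centre of the parked tote. Dark base plate 6 mm thick, 200 mm (y), from x = -94 to +134 mm; parked, the tote stands on it (bar 98 mm above the origin). Gap from lip to backstop at rest 145 mm, 15 mm less than the tote.
- dock_lip (a point): Middle of the top inner edge of the dock's fixed aluminium lip: dock x = -80 mm, 20 mm above the bench, 14 mm above the base plate. The lip is 12 mm thick and runs 200 mm along the dock's y.
- backstop (a joint): Travel of the sprung steel backstop (plate 130 mm wide, 10 to 76 mm above the bench, before a bracket) towards the dock's +x, m: 0 at rest (its face at dock x = +65 mm), 0.015 with the tote parked, at most 0.028. Pressing it takes 2.7 N at 0, 4 N at 0.015, 5.2 N at 0.028; it springs back when freed.
- bottle_mid (a point): Centre of the white glue bottle with orange label, 31 mm across, 82 mm high, standing behind the work; leave alone.
- spool_mid (a point): Centre of the blue solder spool, 64 mm across, 39 mm high; leave alone.
- tape_mid (a point): Centre of the yellow tape roll, 89 mm across, 18 mm high; leave alone.

How it is judged:
By the outcome, as a careful person would: the job done as asked, in the order asked, and still so for the second after the job is handed in, with the robot touching nothing.
It also fails if it takes over 61 s, if anything falls off the work surface, if the arm or the gripper's body presses on something with over 40 N, if the wrist force passes 120 N, or if a joint passes its speed limit or range.

### The arm

A 6-joint arm with a two-finger parallel gripper is mounted at the origin on a cart in front of the work surface, level with it; the furniture and walls round the work are solid. World frame = base frame: x ahead of the robot, y to its left, z up, the work surface at z = 0. Lengths are in mm, angles in rad, forces in N, time in s.
With the tool pointing down it reaches from about 375 to 900 mm from the base axis. Payload 3.1 kg.
Tool frame: the origin (TCP) lies between the finger pads; the fingertips stand 22 mm ahead of it and the grasp point (between the pads) lies 3 mm ahead of it (robot.tcp_to_tips is the distance from the TCP to the fingertips, in mm); z points along the fingers, y is the direction in which the jaws open and shut (so a half turn about z gives the same grasp; the last joint's range is limited). The gripper opens to 85 mm and grips with 20 to 120 N. Pads are 22 mm wide; open, the fingers measure 114 mm over their backs; the gripper's body (76 mm by 85 mm) begins 54 mm behind the grasp point. The pads swing forward as they close: fully open they stand 13 mm farther back than shut.
Start: joints at [1.004, 0.527, 1.433, -0, 1.181, -0.178], TCP at [236.882, 578.346, 253.31] pointing down, gripper open.
Joint ranges: [-3.08, 3.08], [-0.75, 2.2], [0.22, 2.44], [-1.43, 4.57], [0, 2.65], [-2.85, 2.85]. Speed limits (rad/s): [2.79, 2.79, 3.14, 3.14, 3.14, 3.14].

### API

Orientations are given as [roll, pitch, yaw] about the fixed x, y, z axes, in that order (R = Rz(yaw) Ry(pitch) Rx(roll)).
In Python, from cell import robot, viewer, models gives the robot as it stands.
- The arm moves only by the tool apply_moves, never from a script. Its argument "commands" is a list of rows, each an object with "linear": the shift along the tool's x, y, z in mm, a list of three; "delta_rot": the turn, a rotation vector about the tool's x, y, z in degrees, a list of three; "grip": the finger opening in mm, from 0 to 85.4. A call has 1 to 12 rows; each row is the pose to reach, as a shift and turn from the pose commanded when the call began, along the tool's axes at that moment; what a row does not reach only later rows make up. A row lasts 1/12 s, in which the tool goes at most 41.7 mm and 7.16 degrees, less where a joint would pass 70% of its speed; a pose out of reach is approached as far as the arm can. A call with a gripper value outside its range is refused whole. The fingers move at their own pace and stop on an object; the grip force is fixed at half the most. Time passes only in rows, so rows that repeat a pose let the fingers close. It gives the time, the measured TCP pose, the force and the opening at its end, in the units of the state.
- robot.observe(): the state, without advancing time (a new reading comes with each control period).
- viewer.camera(name): name is "scene" or "side" or "wrist"; returns the picture (480x640x3 uint8, red, green, blue); there is no depth.
- viewer.camera_params(name): a dict with "intrinsics" (3x3 intrinsics, pixels), "dist" ([k1, k2, p1, p2, k3] as OpenCV has them; the pictures are not rectified), "origin" and "rotation" of the camera in the world; the wrist camera has in their place "hand_eye" (4x4, takes a point from camera to tool coordinates, whose origin is the TCP and whose axes are the flange's). Camera axes: x right, y up, looking along -z (the intrinsics and any distortion apply to the point x, -y, -z); pixel columns grow to the right and rows downward; lengths in mm; the calibration is good to about 2 mm. A picture is of the moment at which its call begins: read the wrist's pose just before it. camera_params takes no time and is no camera call.
- robot.finish_job(): hands the job in, once; it reports no verdict.
Trained networks look in the newest picture that a camera, given by its name, has taken for a name from the list of things; names that differ only in an ending like _2 or _b are one class to them, and where a whole thing is asked for, a point or a joint stands for the part that bears it (a point fixed in the world has none). Each returns a list of dicts, best first, with "p" (0 to 1); they miss things now and then, are a little off and sometimes report something else, mostly with a low value. They report only what shows in the picture. A call takes as long as a camera call.
- models.recognise(camera, query): "box" ([centre column, centre row, width, height] in pixels, round what is visible of it).
- models.regions_of(camera, query): "region" (480x640 bool, what is visible of it) and "box" ([centre column, centre row, width, height] in pixels, round what is visible of it).
The state is a dict: "time": time; "joint_pos": joint angles; "qd": joint speeds; "joint_torque": joint torques, N m; "ee_pos": TCP position; "tool_rot": TCP orientation; "contact_force": force on the tool from outside, world axes, zero at the start; "torque": the same for the moment, N m; "finger_gap": opening from 0.0 (shut) to 1.0 (fully open).
Only numpy, scipy, OpenCV 4.12 (cv2) and the standard library are available. Lean on these libraries where they do the work, as an engineer would, in place of code of your own. Each camera call takes 0.05 s, during which the arm holds its last target.

## Working session

There is one attempt and no reset: what is moved stays moved. The work goes in short steps, Python scripts to look and compute and a tool call to move; the robot and the scene stay as the last step left them, time stands still between calls to the robot, and variables do not carry over. Pictures are saved under pics/ and viewed, and the job is handed in when it is done.

Besides the shell and the picture viewer there is one more tool, called as a command line: name --argument value ..., lists and objects as JSON in quotes. apply_moves: Moves the arm, as the interface text tells. Its arguments: {"type":"object","properties":{"commands":{"type":"array"}},"required":["commands"]}

```bash
ls; mkdir -p pics; python3 - <<'E'
from cell import robot, viewer, models
import cv2,numpy as np
s=robot.observe();print(s)
for c in ["scene","side","wrist"]:
    im=viewer.camera(c);cv2.imwrite(f"pics/{c}0.png",im[:,:,::-1])
    p=viewer.camera_params(c);print(c,p)
E
```

```text
pics
{'time': 0.0, 'joint_pos': array([ 1.00347980e+00,  5.28449728e-01,  1.43391786e+00,  3.41922987e-06,
        1.18137428e+00, -1.78534193e-01]), 'qd': array([-0.00021899,  0.00066602, -0.00141438, -0.0006782 ,  0.00071948,
        0.00041057]), 'joint_torque': array([-6.21347317e-04, -4.42354918e+01, -1.78025240e+01, -4.12752524e-04,
        8.38920416e-03,  1.23966655e-05]), 'ee_pos': array([236.53968704, 577.78654936, 252.33870753]), 'tool_rot': array([-3.13947816e+00, -3.84783618e-04,  2.75280861e+00]), 'contact_force': array([ 0.85723159,  0.32928432, -0.06127611]), 'torque': array([-0.01251563, -0.03198616,  0.04134757]), 'finger_gap': 0.9975558451802221}
scene {'intrinsics': array([[446.50371884,   0.        , 321.0710662 ],
       [  0.        , 446.50371884, 235.95520814],
       [  0.        ,   0.        ,   1.        ]]), 'dist': array([-0.0680221,  0.       ,  0.       ,  0.       ,  0.       ]), 'origin': array([-117.33323258, -529.27214541,  943.89671614]), 'rotation': array([ 0.79223917, -0.00815352, -0.81685328])}
side {'intrinsics': array([[603.34493848,   0.   
[... 241 characters left out ...]
.42037064,   749.67016057]), 'rotation': array([ 1.04864839, -0.02032027, -0.23925735])}
wrist {'intrinsics': array([[352.43036393,   0.        , 323.00937653],
       [  0.        , 352.43036393, 244.08706718],
       [  0.        ,   0.        ,   1.        ]]), 'dist': array([-0.02412469,  0.        ,  0.        ,  0.        ,  0.        ]), 'hand_eye': array([[ 1.10461331e-03,  9.48828451e-01,  3.15790042e-01,
         8.17112709e+01],
       [ 9.99999385e-01, -1.07889564e-03, -2.56264424e-04,
         5.97716359e-01],
       [ 9.75535226e-05,  3.15790131e-01, -9.48829059e-01,
        -1.21309778e+02],
       [ 0.00000000e+00,  0.00000000e+00,  0.00000000e+00,
         1.00000000e+00]])}
```

View pics/scene0.png

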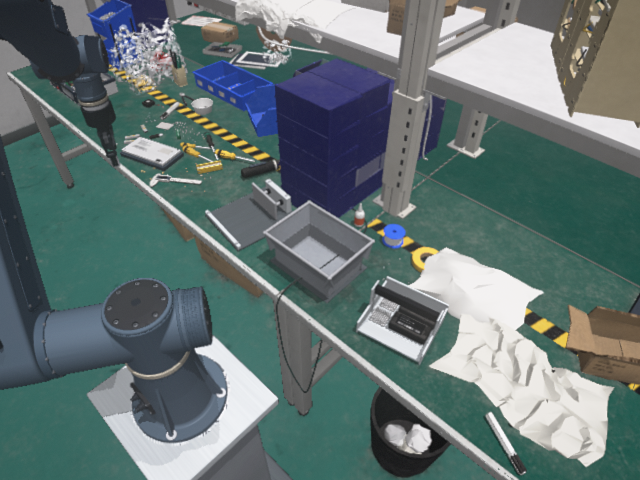

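View pics/side0.png

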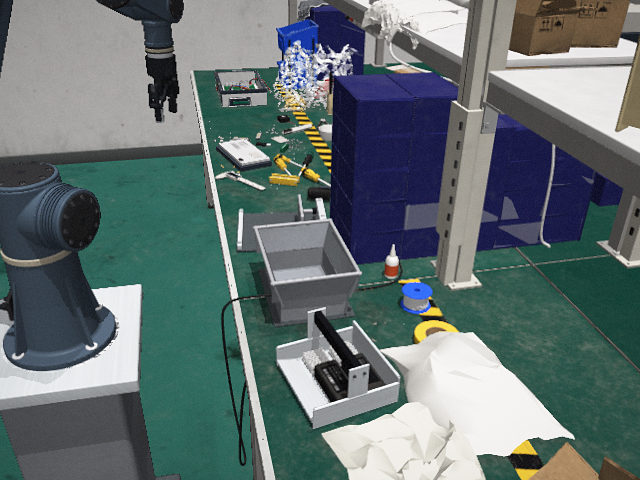

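View pics/wrist0.png

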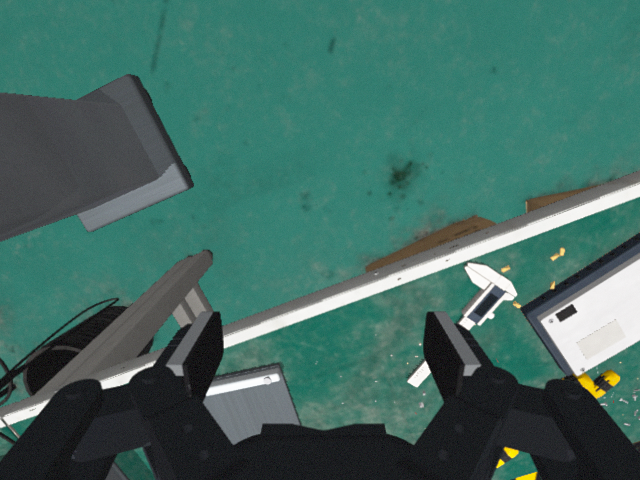

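```bash
cat > h.py <<'E'
import numpy as np,cv2
from scipy.spatial.transform import Rotation as Ro
from scipy.optimize import least_squares
F=np.diag([1.,-1,-1])
def cam(name,state=None,p=None):
    from cell import viewer
    p=viewer.camera_params(name)
    if 'origin' in p:
        R=Ro.from_euler('xyz',p['rotation']).as_matrix();o=np.array(p['origin'])
    else:
        T=np.array(p['hand_eye']);Rt=Ro.from_euler('xyz',state['tool_rot']).as_matrix()
        R=Rt@T[:3,:3];o=np.array(state['ee_pos'])+Rt@T[:3,3]
    return dict(R=R,o=o,K=p['intrinsics'],d=p['dist'])
def proj(c,P):
    P=np.atleast_2d(np.asarray(P,float));q=(P-c['o'])@c['R']@F
    return cv2.projectPoints(q.reshape(-1,1,3),np.zeros(3),np.zeros(3),c['K'],c['d'])[0].reshape(-1,2)
def ray(c,uv):
    n=cv2.undistortPoints(np.array(uv,float).reshape(-1,1,2),c['K'],c['d']).reshape(-1,2)
    return np.c_[n,np.ones(len(n))]@F@c['R'].T
def onz(c,uv,z):
    r=ray(c,uv);return c['o']+r*((z-c['o'][2])/r[:,2])[:,None]
def fit(obs,x0,zfree=True):
    # obs: list of (cam, local pts Nx3, uv Nx2)
    def f(x):
        R=Ro.from_euler('z',x[3]).as_matrix();e=[]
        for c,L,u in obs: e.append((proj(c,np.asarray(L)@R.T+x[:3])-u).ravel())
        return np.concatenate(e)
    s=least_squares(f,x0,x_scale=[100,100,100,1],loss='soft_l1');return s.x,f(s.x).reshape(-1,2)
E
python3 - <<'E'
import cv2
a=cv2.imread('pics/scene0.png');b=cv2.imread('pics/side0.png')
def crop(im,x,y,w,h,n,k):
    cv2.imwrite('pics/'+n,cv2.resize(im[y:y+h,x:x+w],None,fx=k,fy=k,interpolation=cv2.INTER_CUBIC))
crop(a,340,260,120,110,'c1.png',6)
crop(b,260,300,150,130,'c2.png',5)
crop(a,195,170,190,130,'c3.png',4)
crop(b,220,185,150,145,'c4.png',4)
E
python3 - <<'E'
from h import *
for n,uv in (('scene',[[365,225],[205,212],[400,318],[321,248]]),('side',[[285,242],[338,365],[308,260]])):
    c=cam(n);print(n,onz(c,uv,0).round(0))
E
```

```text
scene [[ 715.   55.    0.]
 [ 409.  462.    0.]
 [ 507. -230.    0.]
 [ 549.   86.    0.]]
side [[ 498.  277.    0.]
 [ 511. -199.    0.]
 [ 536.  180.    0.]]
```

View pics/c1.png

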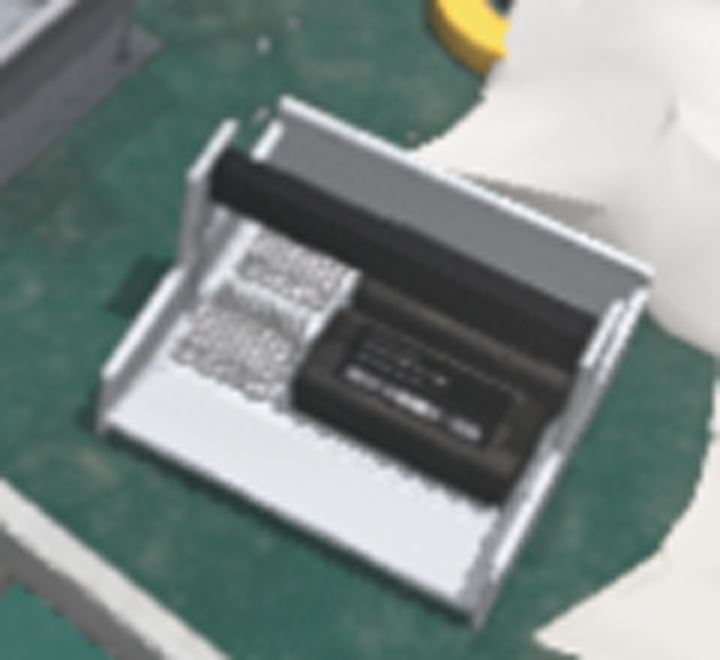

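View pics/c2.png

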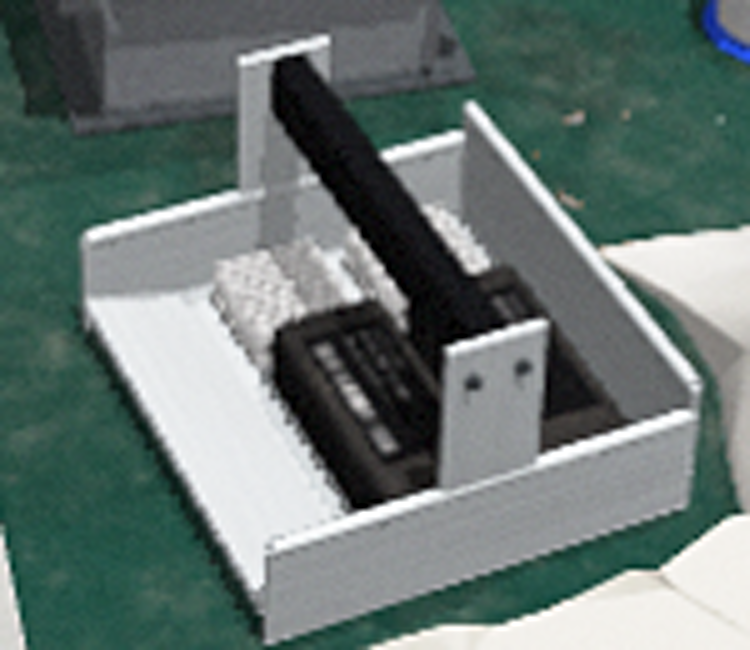

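View pics/c3.png

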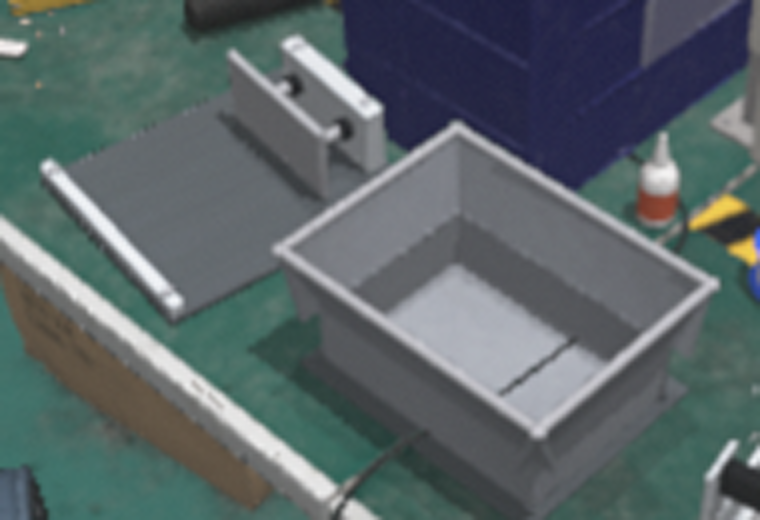

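View pics/c4.png

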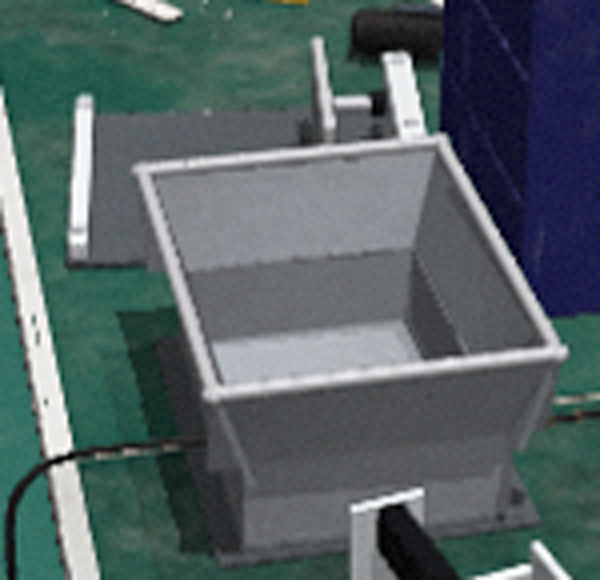

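```bash
cat > fit1.py <<'E'
from h import *
S=cam('scene');D=cam('side')
def px(o,k,l): return (np.array(l,float)+.5)/k-.5+np.array(o)
tote=[(S,[(-80,86,0),(-80,-86,0),(80,86,55),(80,-86,55),(-80,86,42)],px((340,260),6,[(103,430),(475,625),(285,98),(653,270),(107,375)])),
(D,[(-80,86,0),(-80,86,42),(-80,-86,0),(-80,-86,42),(80,-86,0),(80,-86,55),(80,86,55)],px((260,300),5,[(88,325),(85,238),(266,640),(266,550),(690,508),(697,383),(468,103)]))]
rim=[(-88,118,110),(88,118,110),(88,-118,110),(-88,-118,110)]
bin_=[(S,rim,px((195,170),4,[(275,248),(456,125),(717,283),(540,435)])),(D,rim,px((220,185),4,[(137,170),(440,137),(565,352),(212,397)]))]
dock=[(S,[(-80,100,20),(-80,-100,20),(-92,100,20),(-92,-100,20),(65,65,76),(65,-65,76),(65,-65,10)],px((195,170),4,[(53,160),(185,297),(42,167),(172,307),(230,52),(326,137),(325,195)])),
(D,[(-80,100,20),(-80,-100,20),(65,65,76)],px((220,185),4,[(93,97),(88,230),(312,42)]))]
if __name__=='__main__':
  for n,o,x0 in (('tote',tote,[500,-220,0,0]),('bin',bin_,[540,100,0,0]),('dock',dock,[500,350,0,0])):
    x,e=fit(o,x0);print(n,x.round(3));print(e.round(1).tolist())
    for i in range(2): 
        x,e=fit(o[i:i+1],x0);print('  ',x.round(3))
E
python3 fit1.py
```

```text
tote [ 4.94035e+02 -2.41361e+02 -8.21000e-01  1.88000e-01]
[[-1.3, -0.1], [0.3, 0.7], [-0.3, -0.4], [0.4, -0.6], [-0.9, -0.6], [-1.1, -0.3], [-1.0, -0.6], [0.1, 1.1], [0.3, 0.5], [-0.1, -0.3], [1.2, 0.7], [1.1, 0.0]]
   [ 5.03845e+02 -2.37507e+02 -1.58540e+01  1.89000e-01]
   [ 4.96565e+02 -2.31718e+02 -9.57200e+00  1.88000e-01]
bin [4.98263e+02 4.94900e+01 4.36000e-01 1.70000e-02]
[[0.3, 0.3], [0.1, -0.1], [-0.1, -0.4], [0.1, -0.6], [-0.2, -0.1], [0.0, 0.3], [-0.4, 0.2], [-0.0, -0.0]]
   [4.94622e+02 4.64730e+01 4.45600e+00 1.40000e-02]
   [4.98252e+02 4.81520e+01 1.45600e+00 1.90000e-02]
dock [ 4.79757e+02  3.37079e+02 -1.34100e+00 -1.43000e-01]
[[0.4, -0.7], [0.6, 0.8], [-0.3, -0.9], [0.2, 0.1], [-0.6, -0.1], [-1.4, -0.3], [0.2, 1.4], [0.5, -0.2], [-0.1, 3.2], [-0.1, -1.0]]
   [ 4.80930e+02  3.38673e+02 -3.13600e+00 -1.42000e-01]
   [ 4.85641e+02  3.84909e+02 -2.48520e+01 -1.54000e-01]
```

```bash
cat > mv.py <<'E'
from h import *
def Rt(yaw,tilt=0):  # tool down, yaw; tilt: turn about tool x by -tilt (front of tote down), rad
    return Ro.from_euler('xyz',[np.pi,0,yaw])*Ro.from_rotvec([-tilt,0,0])
def rel(p0,R0,p1,R1):
    return R0.inv().apply(np.array(p1)-p0).round(1).tolist(), np.degrees((R0.inv()*R1).as_rotvec()).round(2).tolist()
E
python3 - <<'E'
from mv import *
print(rel([236.9,578.3,253.3],Ro.from_euler('xyz',[np.pi,0,2.7528]),[494,-241,230],Rt(.188+np.pi/2)))
E
```

```text
([-548.5, -660.7, 23.3], [0.0, -0.0, 56.95])
```

apply_moves --commands '[{"linear": [-548.5, -660.7, 23], "delta_rot": [0, 0, 57], "grip": 85}, {"linear": [-548.5, -660.7, 23], "delta_rot": [0, 0, 57], "grip": 85}, {"linear": [-548.5, -660.7, 23], "delta_rot": [0, 0, 57], "grip": 85}, {"linear": [-548.5, -660.7, 23], "delta_rot": [0, 0, 57], "grip": 85}, {"linear": [-548.5, -660.7, 23], "delta_rot": [0, 0, 57], "grip": 85}, {"linear": [-548.5, -660.7, 23], "delta_rot": [0, 0, 57], "grip": 85}, {"linear": [-548.5, -660.7, 23], "delta_rot": [0, 0, 57], "grip": 85}, {"linear": [-548.5, -660.7, 23], "delta_rot": [0, 0, 57], "grip": 85}, {"linear": [-548.5, -660.7, 23], "delta_rot": [0, 0, 57], "grip": 85}, {"linear": [-548.5, -660.7, 23], "delta_rot": [0, 0, 57], "grip": 85}, {"linear": [-548.5, -660.7, 23], "delta_rot": [0, 0, 57], "grip": 85}, {"linear": [-548.5, -660.7, 23], "delta_rot": [0, 0, 57], "grip": 85}]'

```text
time: 1.15
ee_pos: [386.6, 99.5, 240.0]
tool_rot: [3.141, -0.0, 1.758]
contact_force: [1.6, -0.8, 0.2]
finger_gap: 0.995
```

```bash
python3 - <<'E'
from mv import *
print(rel([386.6,100.5,239.8],Rt(1.758),[494,-241,230],Rt(.188+np.pi/2)))
E
```

```text
([-355.5, 42.0, 9.8], [-0.0, 0.0, -0.05])
```

apply_moves --commands '[{"linear": [-355, 42, 10], "delta_rot": [0, 0, 0], "grip": 85}, {"linear": [-355, 42, 10], "delta_rot": [0, 0, 0], "grip": 85}, {"linear": [-355, 42, 10], "delta_rot": [0, 0, 0], "grip": 85}, {"linear": [-355, 42, 10], "delta_rot": [0, 0, 0], "grip": 85}, {"linear": [-355, 42, 10], "delta_rot": [0, 0, 0], "grip": 85}, {"linear": [-355, 42, 10], "delta_rot": [0, 0, 0], "grip": 85}, {"linear": [-355, 42, 10], "delta_rot": [0, 0, 0], "grip": 85}, {"linear": [-355, 42, 10], "delta_rot": [0, 0, 0], "grip": 85}, {"linear": [-355, 42, 10], "delta_rot": [0, 0, 0], "grip": 85}, {"linear": [-355, 42, 10], "delta_rot": [0, 0, 0], "grip": 85}, {"linear": [-355, 42, 10], "delta_rot": [0, 0, 0], "grip": 85}]'

```text
time: 2.07
ee_pos: [493.8, -240.8, 229.3]
tool_rot: [-3.141, -0.001, 1.755]
contact_force: [-1.0, 0.6, -0.5]
finger_gap: 0.997
```

```bash
python3 - <<'E'
from mv import *
from cell import robot,viewer
s=robot.observe();im=viewer.camera('wrist');print(s['time'],s['ee_pos'],s['tool_rot'],s['joint_pos'].round(3))
c=cam('wrist',s)
R=Ro.from_euler('z',.188).as_matrix()
P=np.array([(x,y,z) for x in(-7,7) for y in(-82,82) for z in(79,105)]+[(x,y,55) for x in (80,) for y in (-86,86)]+[(-80,y,42) for y in (-86,86)])@R.T+[494,-241.4,0]
im=im[:,:,::-1].copy();cv2.imwrite('pics/w1raw.png',im)
for u in proj(c,P): cv2.drawMarker(im,tuple(int(round(v)) for v in u),(0,0,255),cv2.MARKER_CROSS,10)
cv2.imwrite('pics/w1.png',im)
E
```

```text
2.0667 [ 493.76316324 -240.83949912  229.31254951] [-3.14114412e+00 -8.14959649e-04  1.75542279e+00] [-0.657  0.457  1.649  0.     1.037 -0.842]
```

View pics/w1.png

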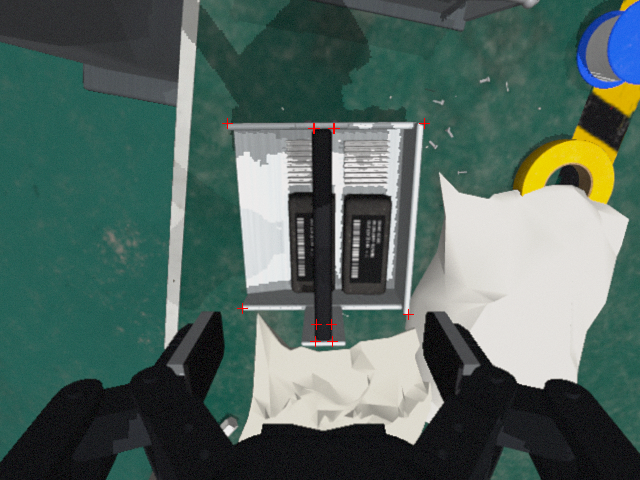

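apply_moves --commands '[{"linear": [0, 0, 30], "delta_rot": [0, 0, 0.2], "grip": 60}, {"linear": [0, 0, 60], "delta_rot": [0, 0, 0.2], "grip": 60}, {"linear": [0, 0, 90], "delta_rot": [0, 0, 0.2], "grip": 60}, {"linear": [0, 0, 115], "delta_rot": [0, 0, 0.2], "grip": 60}, {"linear": [0, 0, 130], "delta_rot": [0, 0, 0.2], "grip": 60}, {"linear": [0, 0, 135], "delta_rot": [0, 0, 0.2], "grip": 50}, {"linear": [0, 0, 135], "delta_rot": [0, 0, 0.2], "grip": 30}, {"linear": [0, 0, 135], "delta_rot": [0, 0, 0.2], "grip": 5}, {"linear": [0, 0, 135], "delta_rot": [0, 0, 0.2], "grip": 5}, {"linear": [0, 0, 135], "delta_rot": [0, 0, 0.2], "grip": 5}, {"linear": [0, 0, 135], "delta_rot": [0, 0, 0.2], "grip": 5}, {"linear": [0, 0, 135], "delta_rot": [0, 0, 0.2], "grip": 5}]'

```text
time: 3.12
ee_pos: [494.1, -239.4, 96.4]
tool_rot: [3.141, 0.001, 1.755]
contact_force: [-0.6, 1.6, 6.4]
finger_gap: 0.154
```

apply_moves --commands '[{"linear": [0, 0, 0], "delta_rot": [0, 0, 0], "grip": 5}, {"linear": [0, 0, 0], "delta_rot": [0, 0, 0], "grip": 5}, {"linear": [0, 0, 0], "delta_rot": [0, 0, 0], "grip": 5}, {"linear": [0, 0, 0], "delta_rot": [0, 0, 0], "grip": 5}]'

```text
time: 3.45
ee_pos: [494.1, -239.4, 96.4]
tool_rot: [3.141, 0.001, 1.755]
contact_force: [-1.9, 2.4, 6.8]
finger_gap: 0.156
```

apply_moves --commands '[{"linear": [0, 0, -5], "delta_rot": [0, 0, 0], "grip": 5}, {"linear": [0, 0, -15], "delta_rot": [0, 0, 0], "grip": 5}, {"linear": [0, 0, -30], "delta_rot": [0, 0, 0], "grip": 5}, {"linear": [0, 0, -48], "delta_rot": [0, 0, 0], "grip": 5}, {"linear": [0, 0, -68], "delta_rot": [0, 0, 0], "grip": 5}, {"linear": [0, 0, -88], "delta_rot": [0, 0, 0], "grip": 5}, {"linear": [0, 0, -108], "delta_rot": [0, 0, 0], "grip": 5}, {"linear": [0, 0, -128], "delta_rot": [0, 0, 0], "grip": 5}, {"linear": [0, 0, -146], "delta_rot": [0, 0, 0], "grip": 5}, {"linear": [0, 0, -160], "delta_rot": [0, 0, 0], "grip": 5}, {"linear": [0, 0, -168], "delta_rot": [0, 0, 0], "grip": 5}, {"linear": [0, 0, -170], "delta_rot": [0, 0, 0], "grip": 5}]'

```text
time: 4.45
ee_pos: [494.1, -239.8, 266.5]
tool_rot: [3.14, 0.002, 1.754]
contact_force: [-0.5, -0.2, -5.8]
finger_gap: 0.155
```

```bash
python3 - <<'E'
from mv import *
from cell import robot,viewer
s=robot.observe();print(s['time'],s['ee_pos'],s['tool_rot'],s['joint_pos'].round(3),s['contact_force'],s['finger_gap'])
im=viewer.camera('side');cv2.imwrite('pics/s2.png',im[:,:,::-1])
p0=np.array([493.8,-240.5,265]);R0=Ro.from_euler('xyz',[np.pi,0,1.7555])
print(rel(p0,R0,[590,25,265],Rt(.017+np.pi/2)))
E
```

```text
4.45 [ 494.12452902 -239.75525298  266.47440143] [3.13984544e+00 1.98186208e-03 1.75442280e+00] [-0.655  0.409  1.611 -0.     1.12  -0.839] [-0.53707706 -0.17808003 -5.84214317] 0.15463111074274452
([243.3, 143.3, 0.0], [0.0, -0.0, 9.61])
```

View pics/s2.png

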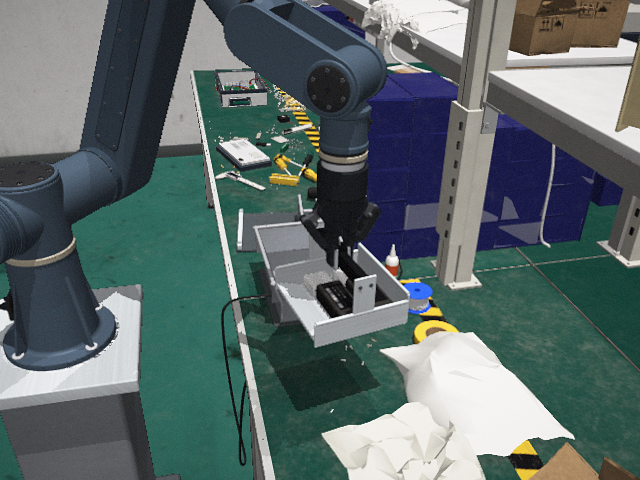

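apply_moves --commands '[{"linear": [7, 4, 0], "delta_rot": [0, 0, 0.3], "grip": 5}, {"linear": [24, 14, 0], "delta_rot": [0, 0, 1], "grip": 5}, {"linear": [48, 28, 0], "delta_rot": [0, 0, 2], "grip": 5}, {"linear": [77, 45, 0], "delta_rot": [0, 0, 3], "grip": 5}, {"linear": [106, 62, 0], "delta_rot": [0, 0, 4], "grip": 5}, {"linear": [135, 79, 0], "delta_rot": [0, 0, 5.2], "grip": 5}, {"linear": [164, 96, 0], "delta_rot": [0, 0, 6.4], "grip": 5}, {"linear": [192, 113, 0], "delta_rot": [0, 0, 7.6], "grip": 5}, {"linear": [216, 127, 0], "delta_rot": [0, 0, 8.6], "grip": 5}, {"linear": [233, 137, 0], "delta_rot": [0, 0, 9.2], "grip": 5}, {"linear": [241, 142, 0], "delta_rot": [0, 0, 9.5], "grip": 5}, {"linear": [243, 143, 0], "delta_rot": [0, 0, 9.6], "grip": 5}]'

```text
time: 5.5
ee_pos: [589.7, 27.8, 263.4]
tool_rot: [-3.139, -0.001, 1.589]
contact_force: [0.4, 0.4, -6.7]
finger_gap: 0.156
```

```bash
python3 - <<'E'
from mv import *
from cell import robot,viewer
s=robot.observe();print(s['time'],s['ee_pos'],s['tool_rot'],s['joint_pos'].round(3),s['contact_force'],s['finger_gap'])
im=viewer.camera('side');cv2.imwrite('pics/s3.png',im[:,:,::-1])
# bar centre = TCP + (z offset 4.4mm ahead)
p0=np.array([590,25,265]);R0=Ro.from_euler('xyz',[np.pi,0,1.588]);y=1.588
g=np.array([0,0,4.0])
lipl=np.array([-80,0,-76])
def tote_from(tilt,lip): # TCP pos for lip at lip
    Rx=Rt(y,tilt); # tool->world. tote x = tool y dir at yaw-90 ; local: tote x->tool y, tote z->-tool z
    l=np.array([0,lipl[0],-lipl[2]])+g
    return np.array(lip)-Rx.apply(l)
def tp(tilt): return Rt(y,tilt)
for t,lx,lz in [(0,510,187),(10,510,185),(20,515,182),(30,520,180),(40,525,178),(50,527,177),(55,528,177)]:
    t=np.radians(t);p=tote_from(t,[lx,25,lz]);print(np.degrees(t).round(),p.round(1),*rel(p0,R0,p,tp(t)))
E
```

```text
5.5 [589.65326824  27.76362071 263.42431359] [-3.13898406e+00 -9.80811937e-04  1.58947375e+00] [-1.420e-01  4.700e-01  1.509e+00  1.000e-03  1.165e+00 -1.610e-01] [ 0.35135019  0.37702861 -6.72860364] 0.15583193867703438
0.0 [590.   26.4 267. ] [1.4, 0.0, -2.0] [0.0, 0.0, 0.0]
10.0 [574.9  26.1 277.7] [1.4, -15.1, -12.7] [-10.0, 0.0, 0.0]
20.0 [562.8  25.8 284.5] [1.3, -27.2, -19.5] [-20.0, -0.0, 0.0]
30.0 [549.3  25.5 289.3] [1.2, -40.7, -24.3] [-30.0, 0.0, -0.0]
40.0 [534.9  25.2 290.7] [1.1, -55.1, -25.7] [-40.0, 0.0, -0.0]
50.0 [517.1  24.8 289.7] [1.1, -72.9, -24.7] [-50.0, -0.0, 0.0]
55.0 [508.4  24.7 288.4] [1.1, -81.6, -23.4] [-55.0, 0.0, 0.0]
```

View pics/s3.png

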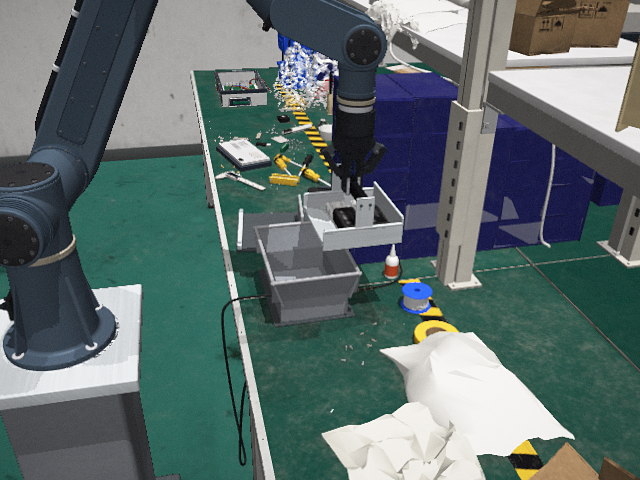

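apply_moves --commands '[{"linear": [0, -6, -4], "delta_rot": [-3, 0, 0], "grip": 5}, {"linear": [0, -12, -10], "delta_rot": [-8, 0, 0], "grip": 5}, {"linear": [0, -19, -16], "delta_rot": [-14, 0, 0], "grip": 5}, {"linear": [0, -27, -20], "delta_rot": [-20, 0, 0], "grip": 5}, {"linear": [0, -34, -22], "delta_rot": [-25, 0, 0], "grip": 5}, {"linear": [0, -41, -24], "delta_rot": [-30, 0, 0], "grip": 5}, {"linear": [0, -46, -25], "delta_rot": [-34, 0, 0], "grip": 5}, {"linear": [0, -51, -26], "delta_rot": [-37, 0, 0], "grip": 5}, {"linear": [0, -55, -26], "delta_rot": [-40, 0, 0], "grip": 5}, {"linear": [0, -60, -26], "delta_rot": [-43, 0, 0], "grip": 5}, {"linear": [0, -66, -25], "delta_rot": [-46, 0, 0], "grip": 5}, {"linear": [0, -70, -25], "delta_rot": [-48, 0, 0], "grip": 5}]'

```text
time: 6.55
ee_pos: [530.2, 32.4, 290.4]
tool_rot: [2.391, -0.024, 1.61]
contact_force: [0.2, 0.1, -1.4]
finger_gap: 0.156
```

```bash
cat > look.py <<'E'
import sys
from mv import *
from cell import robot,viewer
t=sys.argv[1]
s=robot.observe();print(round(s['time'],2),s['ee_pos'].round(1),s['tool_rot'].round(4),s['joint_pos'].round(3),s['contact_force'].round(1),round(s['finger_gap'],3))
for n in sys.argv[2:]:
    im=viewer.camera(n);cv2.imwrite(f'pics/{n}{t}.png',im[:,:,::-1])
E
python3 look.py 4 side
```

```text
6.55 [530.2  32.4 290.4] [ 2.3915 -0.0239  1.6104] [-0.27   0.219  2.133  1.286  0.236 -1.493] [ 0.2  0.1 -1.4] 0.156
```

View pics/side4.png

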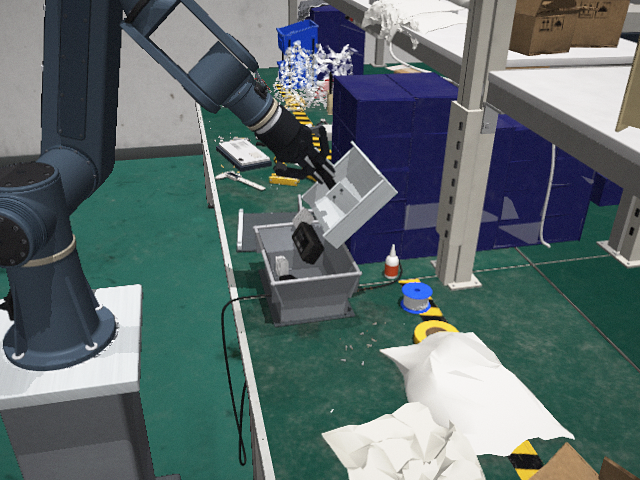

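apply_moves --commands '[{"linear": [0, 0, 0], "delta_rot": [0, 0, 0], "grip": 5}, {"linear": [0, 0, 0], "delta_rot": [0, 0, 0], "grip": 5}, {"linear": [0, 0, 0], "delta_rot": [0, 0, 0], "grip": 5}, {"linear": [0, 0, 0], "delta_rot": [0, 0, 0], "grip": 5}, {"linear": [0, 0, 0], "delta_rot": [0, 0, 0], "grip": 5}, {"linear": [0, 0, 0], "delta_rot": [0, 0, 0], "grip": 5}]'

```text
time: 7.1
ee_pos: [530.9, 33.9, 290.1]
tool_rot: [2.393, -0.025, 1.612]
contact_force: [0.3, -0.3, -1.7]
finger_gap: 0.152
```

```bash
python3 look.py 5 side scene wrist; python3 -c "
import cv2
a=cv2.imread('pics/side5.png')[120:340,210:420];cv2.imwrite('pics/a5.png',cv2.resize(a,None,fx=2.7,fy=2.7))
a=cv2.imread('pics/scene5.png')[100:310,200:420];cv2.imwrite('pics/b5.png',cv2.resize(a,None,fx=2.7,fy=2.7))"
```

```text
7.1 [530.9  33.9 290.1] [ 2.3927 -0.0251  1.6121] [-0.266  0.22   2.131  1.278  0.236 -1.482] [ 0.3 -0.3 -1.7] 0.152
```

View pics/a5.png

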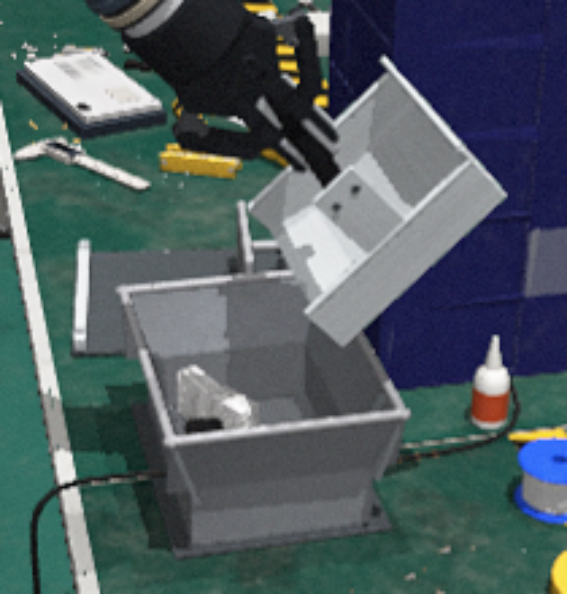

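View pics/b5.png

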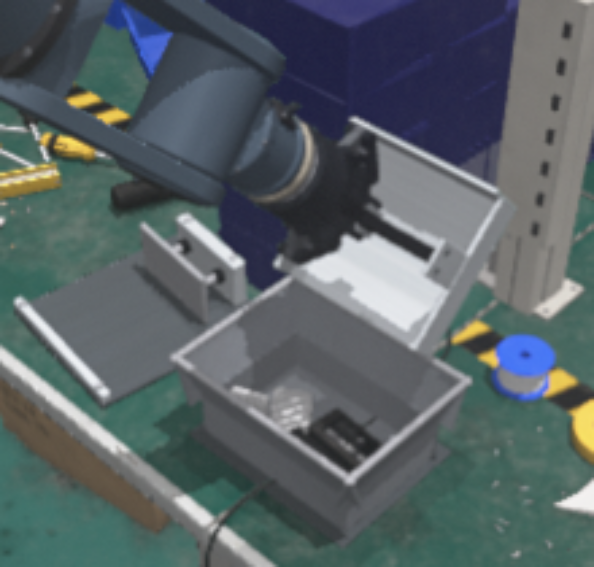

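View pics/wrist5.png

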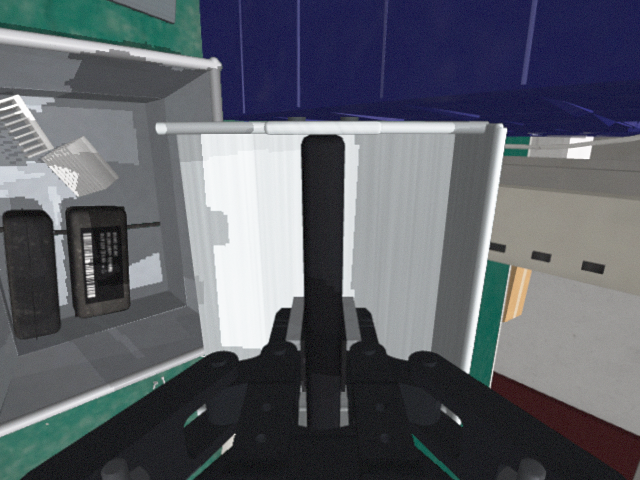

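```bash
python3 - <<'E'
from mv import *
p0=[530.9,33.9,290.1];R0=Ro.from_euler('xyz',[2.3927,-.0251,1.6121])
print(rel(p0,R0,[490,15,285],Rt(1.571)))
E
```

```text
([-17.3, -33.7, -24.9], [42.87, -2.25, 1.71])
```

apply_moves --commands '[{"linear": [-1, -2, -2], "delta_rot": [2, -0.1, 0.1], "grip": 5}, {"linear": [-3, -5, -4], "delta_rot": [6, -0.3, 0.2], "grip": 5}, {"linear": [-5, -9, -7], "delta_rot": [11, -0.6, 0.4], "grip": 5}, {"linear": [-7, -13, -10], "delta_rot": [16, -0.9, 0.6], "grip": 5}, {"linear": [-9, -17, -13], "delta_rot": [21, -1.1, 0.8], "grip": 5}, {"linear": [-11, -21, -16], "delta_rot": [26, -1.4, 1], "grip": 5}, {"linear": [-13, -25, -19], "delta_rot": [31, -1.7, 1.2], "grip": 5}, {"linear": [-15, -29, -22], "delta_rot": [36, -2, 1.4], "grip": 5}, {"linear": [-17, -33, -24], "delta_rot": [40, -2.2, 1.6], "grip": 5}, {"linear": [-17, -34, -25], "delta_rot": [42, -2.25, 1.7], "grip": 5}, {"linear": [-17, -34, -25], "delta_rot": [42.9, -2.25, 1.7], "grip": 5}, {"linear": [-17, -34, -25], "delta_rot": [42.9, -2.25, 1.7], "grip": 5}]'

```text
time: 8.25
ee_pos: [490.1, 15.4, 284.4]
tool_rot: [-3.141, -0.0, 1.571]
contact_force: [-0.8, 0.8, -2.8]
finger_gap: 0.155
```

```bash
python3 look.py 6 side wrist; python3 fit1.py | grep -A1 dock
```

```text
8.25 [490.1  15.4 284.4] [-3.1408e+00 -5.0000e-04  1.5710e+00] [-0.197  0.306  1.724  0.     1.113 -0.198] [-0.8  0.8 -2.8] 0.155
dock [ 4.79757e+02  3.37079e+02 -1.34100e+00 -1.43000e-01]
[[0.4, -0.7], [0.6, 0.8], [-0.3, -0.9], [0.2, 0.1], [-0.6, -0.1], [-1.4, -0.3], [0.2, 1.4], [0.5, -0.2], [-0.1, 3.2], [-0.1, -1.0]]
```

View pics/side6.png

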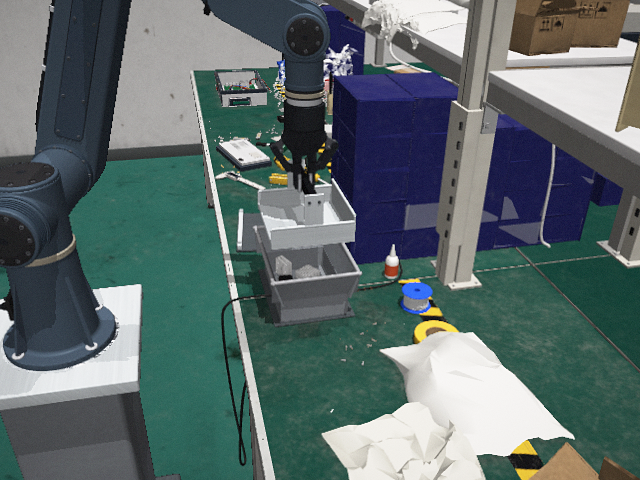

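View pics/wrist6.png

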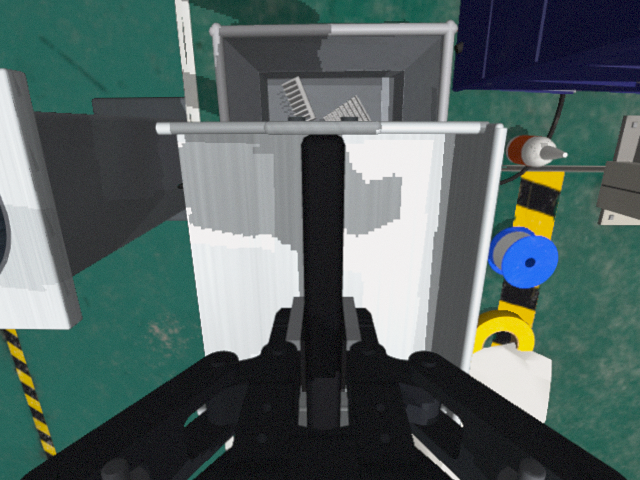

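apply_moves --commands '[{"linear": [5, 0, 0], "delta_rot": [0, 0, 0.5], "grip": 5}, {"linear": [20, -2, 0], "delta_rot": [0, 0, 2], "grip": 5}, {"linear": [45, -4, 0], "delta_rot": [0, 0, 4], "grip": 5}, {"linear": [75, -6, 0], "delta_rot": [0, 0, 6], "grip": 5}, {"linear": [105, -8, 0], "delta_rot": [0, 0, 7.5], "grip": 5}, {"linear": [120, -10, 0], "delta_rot": [0, 0, 8.2], "grip": 5}, {"linear": [125, -10, 0], "delta_rot": [0, 0, 8.2], "grip": 5}, {"linear": [125, -10, 0], "delta_rot": [0, 0, 8.2], "grip": 5}]'

```text
time: 9.02
ee_pos: [478.8, 141.4, 284.8]
tool_rot: [-3.141, -0.0, 1.43]
contact_force: [0.1, -0.3, -1.6]
finger_gap: 0.152
```

```bash
python3 look.py 7 wrist; 
```

```text
9.02 [478.8 141.4 284.8] [-3.1409e+00 -3.0000e-04  1.4304e+00] [0.063 0.318 1.703 0.    1.121 0.203] [ 0.1 -0.3 -1.6] 0.152
```

View pics/wrist7.png

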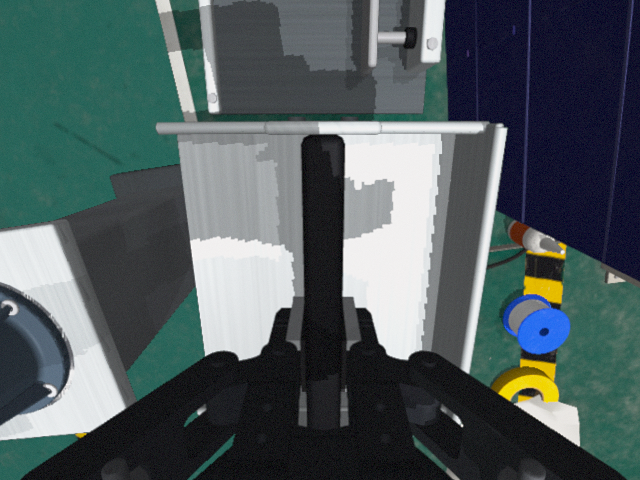

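Near dock end in view (plate near corners at about (222,112) and (423,112), lip near end at (213,108)). Move on for the far end.

apply_moves --commands '[{"linear": [5, -1, 0], "delta_rot": [0, 0, 0], "grip": 5}, {"linear": [20, -3, 0], "delta_rot": [0, 0, 0], "grip": 5}, {"linear": [42, -6, 0], "delta_rot": [0, 0, 0], "grip": 5}, {"linear": [67, -9, 0], "delta_rot": [0, 0, 0], "grip": 5}, {"linear": [90, -13, 0], "delta_rot": [0, 0, 0], "grip": 5}, {"linear": [105, -15, 0], "delta_rot": [0, 0, 0], "grip": 5}, {"linear": [110, -15, 0], "delta_rot": [0, 0, 0], "grip": 5}, {"linear": [110, -15, 0], "delta_rot": [0, 0, 0], "grip": 5}]'

```text
time: 9.73
ee_pos: [480.7, 251.4, 284.6]
tool_rot: [-3.141, -0.0, 1.428]
contact_force: [0.5, 0.1, -1.8]
finger_gap: 0.155
```

```bash
python3 look.py 8 wrist; python3 - <<'E'
import cv2
a=cv2.imread('pics/wrist7.png')[0:150,150:520];cv2.imwrite('pics/w7c.png',cv2.resize(a,None,fx=2.1,fy=2.1,interpolation=cv2.INTER_CUBIC))
a=cv2.imread('pics/wrist8.png')[0:150,150:520];cv2.imwrite('pics/w8c.png',cv2.resize(a,None,fx=2.1,fy=2.1,interpolation=cv2.INTER_CUBIC))
E
```

```text
9.73 [480.7 251.4 284.6] [-3.1410e+00 -1.0000e-04  1.4283e+00] [0.276 0.379 1.603 0.    1.16  0.418] [ 0.5  0.1 -1.8] 0.155
```

View pics/w7c.png

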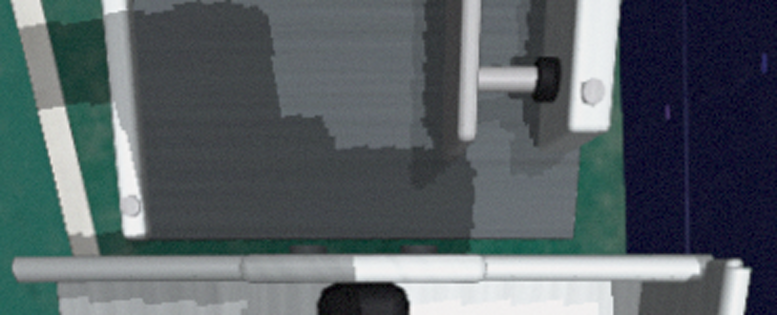

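View pics/w8c.png

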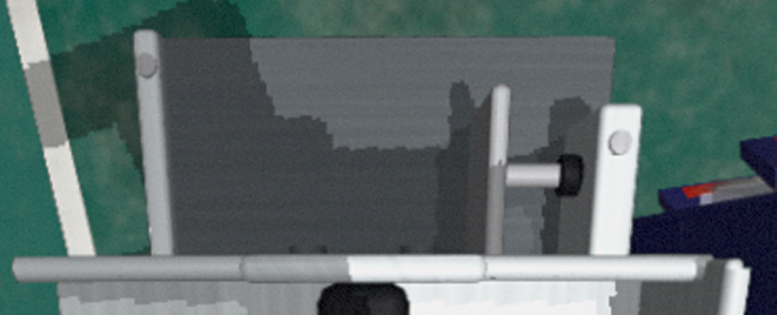

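```bash
cat > fit2.py <<'E'
from fit1 import *
s7=dict(ee_pos=[478.8,141.4,284.8],tool_rot=[-3.1409,-.0003,1.4304])
s8=dict(ee_pos=[480.7,251.4,284.6],tool_rot=[-3.1410,-.0001,1.4283])
W7=cam('wrist',s7);W8=cam('wrist',s8)
o7=(W7,[(-80,-100,20),(-92,-100,20),(134,-100,6),(65,-65,76)],px((150,0),2.1,[(146,235),(122,236),(575,237),(460,139)]))
o8=(W8,[(-80,100,20),(-92,100,20),(134,100,6),(65,65,76)],px((150,0),2.1,[(159,30),(135,31),(614,38),(492,86)]))
for o in ([o7,o8],[o7],[o8],dock+[o7,o8]):
    x,e=fit(o,[480,337,0,-.14]);print(x.round(3));
    print(e.round(1).tolist())
# tote in tool (zero-pose tool)
s=dict(ee_pos=[0,0,0],tool_rot=[np.pi,0,np.pi/2]);W=cam('wrist',s)
o=(W,[(-80,86,42),(80,86,55),(-7,82,105),(7,82,105)],px((150,0),2.1,[(13,258),(748,262),(318,288),(408,288)]))
x,e=fit([o],[0,0,-96,0]);print('tote in tool',x.round(3),e.round(1).tolist())
def pr(v):
    R=Ro.from_euler('z',v[3]).as_matrix();return proj(W,np.array(o[1])@R.T+v[:3])
print(pr([0,-2,-96.4,0]),o[2])
E
python3 fit2.py
```

```text
[ 4.78986e+02  3.39692e+02 -3.17000e+00 -1.39000e-01]
[[1.2, 1.1], [1.1, 0.7], [-1.1, 0.6], [-1.4, 0.8], [0.4, -0.6], [-0.6, -0.9], [0.7, -0.5], [-0.2, -1.1]]
[ 4.79556e+02  3.40077e+02  1.12100e+00 -1.42000e-01]
[[0.2, 0.3], [0.0, -0.2], [0.2, 0.4], [-0.4, -0.3]]
[ 4.78892e+02  3.39212e+02 -3.83300e+00 -1.39000e-01]
[[0.5, 0.2], [-0.4, -0.1], [0.4, 0.2], [-0.4, -0.3]]
[ 4.79231e+02  3.39500e+02 -2.78100e+00 -1.39000e-01]
[[-0.2, -0.6], [0.1, 0.8], [-0.8, -0.7], [-0.2, 0.2], [-1.3, 0.0], [-2.0, -0.3], [-0.4, 1.4], [0.0, -0.1], [-0.3, 3.3], [-0.6, -0.9], [1.4, 1.3], [1.3, 0.9], [-0.7, 0.7], [-1.0, 0.9], [0.5, -0.5], [-0.5, -0.8], [1.0, -0.5], [0.2, -1.1]]
tote in tool [-2.590e-01 -2.745e+00 -9.623e+01 -3.000e-03] [[-0.6, 1.5], [-0.7, 0.9], [-0.2, -0.7], [2.7, -0.5]]
[[155.37165015 122.94113629]
 [505.43978584 123.11650945]
 [301.10529089 133.72131228]
 [346.86658915 133.77636833]] [[155.92857143 122.5952381 ]
 [505.92857143 124.5       ]
 [301.16666667 136.88095238]
 [344.02380952 136.88095238]]
```

apply_moves --commands '[{"linear": [5, -2, 0], "delta_rot": [0, 0, -0.2], "grip": 5}, {"linear": [20, -8, 0], "delta_rot": [0, 0, -0.2], "grip": 5}, {"linear": [42, -17, 0], "delta_rot": [0, 0, -0.2], "grip": 5}, {"linear": [64, -26, 0], "delta_rot": [0, 0, -0.2], "grip": 5}, {"linear": [80, -32, 5], "delta_rot": [0, 0, -0.2], "grip": 5}, {"linear": [88, -36, 15], "delta_rot": [0, 0, -0.2], "grip": 5}, {"linear": [89.7, -36.2, 35], "delta_rot": [0, 0, -0.2], "grip": 5}, {"linear": [89.7, -36.2, 60], "delta_rot": [0, 0, -0.2], "grip": 5}, {"linear": [89.7, -36.2, 85], "delta_rot": [0, 0, -0.2], "grip": 5}, {"linear": [89.7, -36.2, 105], "delta_rot": [0, 0, -0.2], "grip": 5}, {"linear": [89.7, -36.2, 118], "delta_rot": [0, 0, -0.2], "grip": 5}, {"linear": [89.7, -36.2, 120], "delta_rot": [0, 0, -0.2], "grip": 5}]'

```text
time: 10.78
ee_pos: [455.4, 343.2, 161.4]
tool_rot: [-3.135, 0.004, 1.43]
contact_force: [-0.7, -0.2, -2.5]
finger_gap: 0.157
```

```bash
python3 look.py 9 wrist scene side; python3 - <<'E'
import cv2
a=cv2.imread('pics/scene9.png')[130:280,190:350];cv2.imwrite('pics/s9c.png',cv2.resize(a,None,fx=4,fy=4,interpolation=cv2.INTER_CUBIC))
a=cv2.imread('pics/side9.png')[120:260,220:360];cv2.imwrite('pics/d9c.png',cv2.resize(a,None,fx=4,fy=4,interpolation=cv2.INTER_CUBIC))
E
```

```text
10.78 [455.4 343.2 161.4] [-3.1347  0.0043  1.43  ] [0.45  0.579 1.651 0.    0.919 0.59 ] [-0.7 -0.2 -2.5] 0.157
```

View pics/wrist9.png

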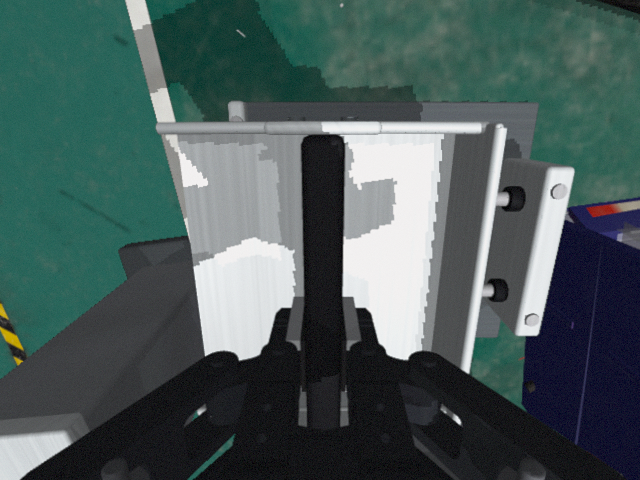

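View pics/s9c.png

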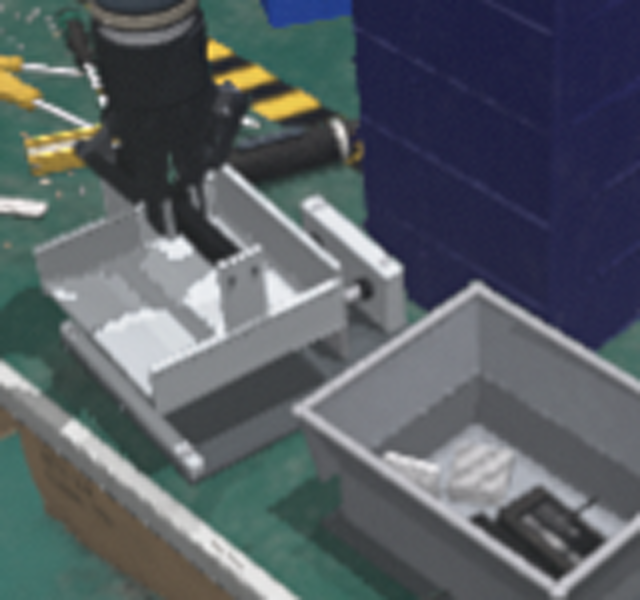

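View pics/d9c.png

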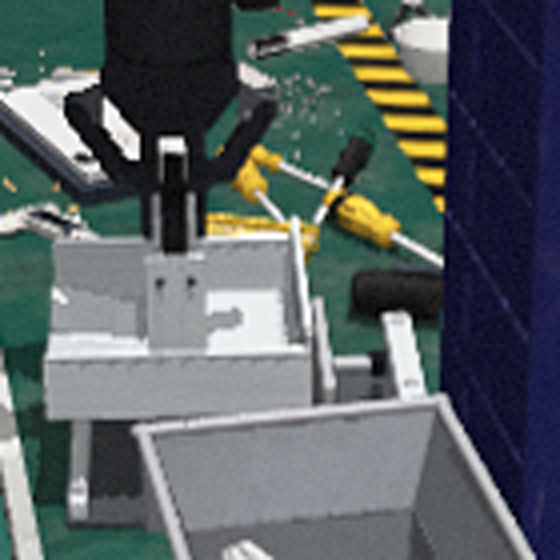

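apply_moves --commands '[{"linear": [0, 0, 0], "delta_rot": [0, 0, 0], "grip": 5}, {"linear": [0, 0, 8], "delta_rot": [0, 0, 0], "grip": 5}, {"linear": [0, 0, 18], "delta_rot": [0, 0, 0], "grip": 5}, {"linear": [0, 0, 28], "delta_rot": [0, 0, 0], "grip": 5}, {"linear": [0, 0, 36], "delta_rot": [0, 0, 0], "grip": 5}, {"linear": [0, 0, 40], "delta_rot": [0, 0, 0], "grip": 5}, {"linear": [0, 0, 40], "delta_rot": [0, 0, 0], "grip": 5}, {"linear": [0, 0, 40], "delta_rot": [0, 0, 0], "grip": 5}]'

```text
time: 11.6
ee_pos: [456.9, 345.3, 124.3]
tool_rot: [-3.14, 0.0, 1.431]
contact_force: [-0.4, -0.1, -1.8]
finger_gap: 0.156
```

```bash
python3 look.py 10 wrist scene side; python3 - <<'E'
import cv2
a=cv2.imread('pics/scene10.png')[130:280,190:350];cv2.imwrite('pics/s10c.png',cv2.resize(a,None,fx=4,fy=4,interpolation=cv2.INTER_CUBIC))
a=cv2.imread('pics/side10.png')[150:260,220:360];cv2.imwrite('pics/d10c.png',cv2.resize(a,None,fx=4,fy=4,interpolation=cv2.INTER_CUBIC))
E
```

```text
11.6 [456.9 345.3 124.3] [-3.1399e+00  3.0000e-04  1.4314e+00] [4.520e-01 6.360e-01 1.673e+00 1.000e-03 8.340e-01 5.910e-01] [-0.4 -0.1 -1.8] 0.156
```

View pics/s10c.png

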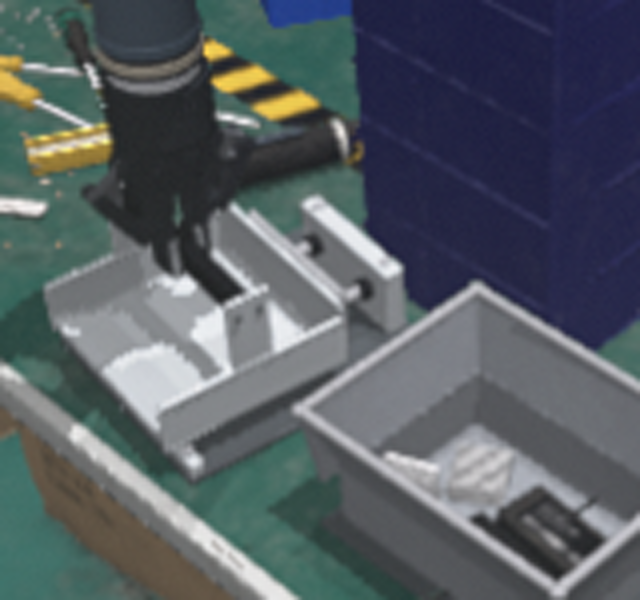

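View pics/d10c.png

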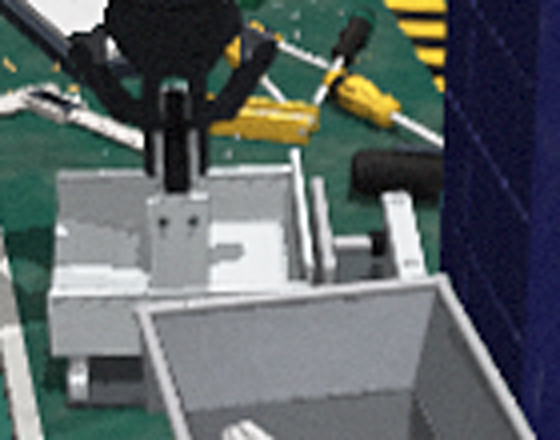

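View pics/wrist10.png

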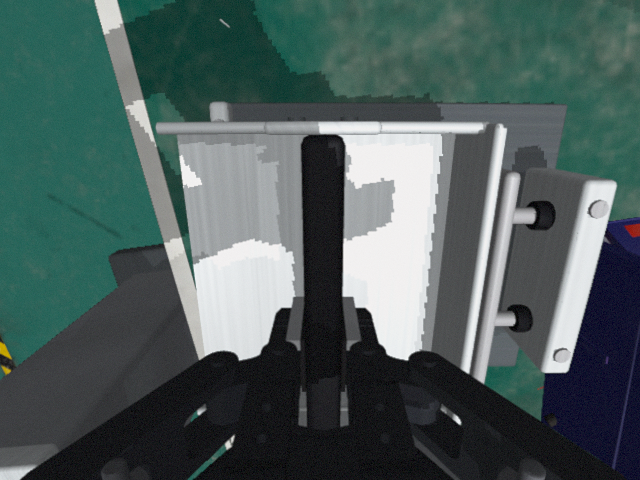

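```bash
cat >> fit2.py <<'E'
print('---')
W=cam('wrist',dict(ee_pos=[456.9,345.3,124.3],tool_rot=[-3.1399,.0003,1.4314]))
o10=(W,[(-92,100,20),(-80,100,20),(134,100,6),(65,65,76)],np.array([(210,103),(229,102),(566,104),(505,173.)]))
for o in ([o10],[o7,o8,o10]):
    x,e=fit(o,[480,337,0,-.14]);print(x.round(3),e.round(1).tolist())
for d in ([479.1,339.5,-2,-.14],):
    R=Ro.from_euler('z',d[3]).as_matrix()
    print('TCP in dock',(np.array([456.9,345.3,124.3])-d[:3])@R)
E
python3 fit2.py | sed -n '/---/,$p'
```

```text
---
[ 4.79234e+02  3.38443e+02 -2.40900e+00 -1.36000e-01] [[-0.5, -0.3], [0.3, 0.6], [-0.0, 0.7], [0.1, -0.8]]
[ 4.79056e+02  3.38865e+02 -2.22200e+00 -1.38000e-01] [[1.3, 2.0], [1.2, 1.6], [-0.6, 1.2], [-0.9, 1.6], [0.2, 0.2], [-0.7, -0.1], [0.9, -0.1], [0.1, -0.5], [-0.8, -1.2], [-0.0, -0.3], [0.1, 0.3], [0.1, -1.4]]
TCP in dock [-22.79214518   2.64539563 126.3       ]
```

apply_moves --commands '[{"linear": [0, 3, 0], "delta_rot": [0, 0, 0], "grip": 5}, {"linear": [0, 6, 0], "delta_rot": [0, 0, 0], "grip": 5}, {"linear": [0, 9, 0], "delta_rot": [0, 0, 0], "grip": 5}, {"linear": [0, 12, 0], "delta_rot": [0, 0, 0], "grip": 5}, {"linear": [0, 15, 0], "delta_rot": [0, 0, 0], "grip": 5}, {"linear": [0, 18, 0], "delta_rot": [0, 0, 0], "grip": 5}, {"linear": [-0.3, 21, 0], "delta_rot": [0, 0, 0], "grip": 5}, {"linear": [-0.3, 24, 0], "delta_rot": [0, 0, 0], "grip": 5}, {"linear": [-0.3, 26, 0], "delta_rot": [0, 0, 0], "grip": 5}, {"linear": [-0.3, 28, 0], "delta_rot": [0, 0, 0], "grip": 5}, {"linear": [-0.3, 28, 0], "delta_rot": [0, 0, 0], "grip": 5}, {"linear": [-0.3, 28, 0], "delta_rot": [0, 0, 0], "grip": 5}]'

```text
time: 12.75
ee_pos: [484.6, 341.3, 124.7]
tool_rot: [-3.14, -0.0, 1.431]
contact_force: [-4.5, 2.7, -0.1]
finger_gap: 0.151
```

```bash
python3 look.py 11 wrist scene side; python3 - <<'E'
import cv2
a=cv2.imread('pics/scene11.png')[130:280,190:350];cv2.imwrite('pics/s11c.png',cv2.resize(a,None,fx=4,fy=4,interpolation=cv2.INTER_CUBIC))
a=cv2.imread('pics/side11.png')[150:260,220:360];cv2.imwrite('pics/d11c.png',cv2.resize(a,None,fx=5,fy=5,interpolation=cv2.INTER_CUBIC))
E
python3 - <<'E'
from mv import *
from cell import robot
p=robot.observe()['ee_pos'];print((p-[479.1,339.2,-2])@Ro.from_euler('z',-.139).as_matrix())
E
```

```text
12.75 [484.6 341.3 124.7] [-3.1402e+00 -4.0000e-04  1.4311e+00] [4.250e-01 6.550e-01 1.621e+00 1.000e-03 8.660e-01 5.630e-01] [-4.5  2.7 -0.1] 0.151
[  5.00140151   2.81265476 126.73834628]
```

View pics/s11c.png

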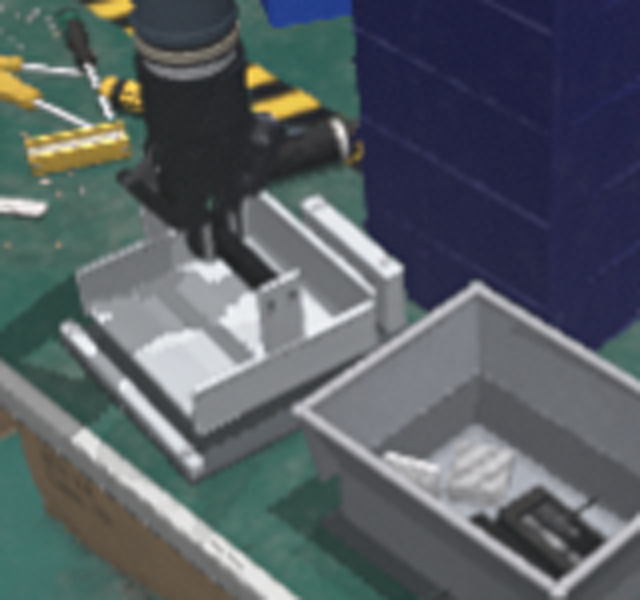

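View pics/d11c.png

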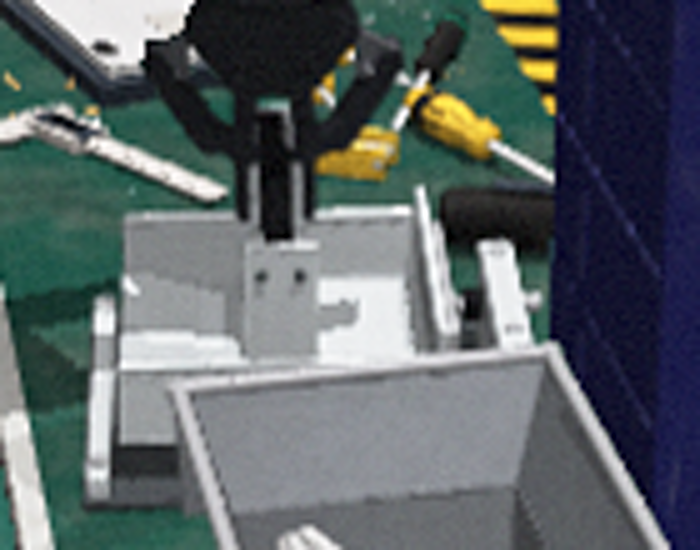

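View pics/wrist11.png

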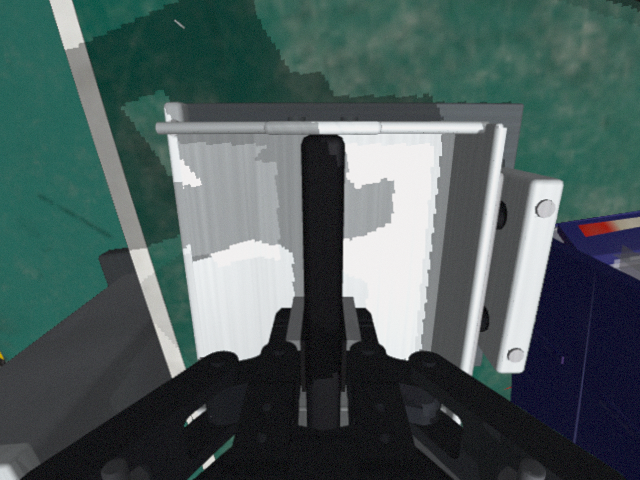

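apply_moves --commands '[{"linear": [0, 0, 3], "delta_rot": [0, 0, 0], "grip": 5}, {"linear": [0, 0, 7], "delta_rot": [0, 0, 0], "grip": 5}, {"linear": [0, 0, 11], "delta_rot": [0, 0, 0], "grip": 5}, {"linear": [0, 0, 14], "delta_rot": [0, 0, 0], "grip": 5}, {"linear": [0, 0, 17], "delta_rot": [0, 0, 0], "grip": 5}, {"linear": [0, 0, 19], "delta_rot": [0, 0, 0], "grip": 5}, {"linear": [0, 0, 19], "delta_rot": [0, 0, 0], "grip": 5}]'

```text
time: 13.48
ee_pos: [484.3, 340.8, 105.0]
tool_rot: [-3.139, 0.001, 1.431]
contact_force: [-4.6, 0.8, -2.2]
finger_gap: 0.155
```

```bash
python3 look.py 12 side; python3 - <<'E'
import cv2
a=cv2.imread('pics/side12.png')[150:260,220:360];cv2.imwrite('pics/d12c.png',cv2.resize(a,None,fx=5,fy=5,interpolation=cv2.INTER_CUBIC))
E
```

```text
13.48 [484.3 340.8 105. ] [-3.1393e+00  7.0000e-04  1.4312e+00] [4.240e-01 6.850e-01 1.632e+00 1.000e-03 8.270e-01 5.630e-01] [-4.6  0.8 -2.2] 0.155
```

View pics/d12c.png

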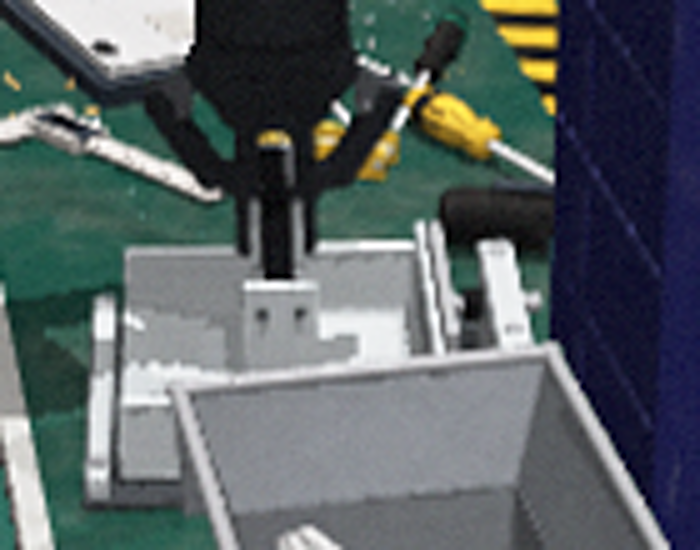

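apply_moves --commands '[{"linear": [0, 0, 1], "delta_rot": [0, 0, 0], "grip": 5}, {"linear": [0, 0, 2], "delta_rot": [0, 0, 0], "grip": 5}, {"linear": [0, 0, 3], "delta_rot": [0, 0, 0], "grip": 5}, {"linear": [0, 0, 3], "delta_rot": [0, 0, 0], "grip": 5}]'

```text
time: 13.87
ee_pos: [484.8, 341.1, 102.8]
tool_rot: [-3.141, -0.0, 1.431]
contact_force: [-4.4, 0.8, -0.4]
finger_gap: 0.15
```

apply_moves --commands '[{"linear": [0, 0, 0.5], "delta_rot": [0, 0, 0], "grip": 5}, {"linear": [0, 0, 1], "delta_rot": [0, 0, 0], "grip": 5}, {"linear": [0, 0, 1.5], "delta_rot": [0, 0, 0], "grip": 5}, {"linear": [0, 0, 1.5], "delta_rot": [0, 0, 0], "grip": 5}]'

```text
time: 14.2
ee_pos: [484.8, 341.3, 102.4]
tool_rot: [-3.141, -0.001, 1.431]
contact_force: [-7.0, -0.5, 7.3]
finger_gap: 0.154
```

apply_moves --commands '[{"linear": [0, 0, -0.8], "delta_rot": [0, 0, 0], "grip": 5}, {"linear": [0, -1, -0.8], "delta_rot": [0, 0, 0], "grip": 5}, {"linear": [0, -2, -0.8], "delta_rot": [0, 0, 0], "grip": 5}, {"linear": [0, -3, -0.8], "delta_rot": [0, 0, 0], "grip": 5}, {"linear": [0, -4, -0.8], "delta_rot": [0, 0, 0], "grip": 5}, {"linear": [0, -4, -0.8], "delta_rot": [0, 0, 0], "grip": 5}]'

```text
time: 14.7
ee_pos: [481.3, 341.7, 102.4]
tool_rot: [3.141, -0.001, 1.431]
contact_force: [-3.3, -0.3, 2.6]
finger_gap: 0.155
```

```bash
python3 look.py 13 side wrist; python3 - <<'E'
import cv2
a=cv2.imread('pics/side13.png')[150:260,220:360];cv2.imwrite('pics/d13c.png',cv2.resize(a,None,fx=5,fy=5,interpolation=cv2.INTER_CUBIC))
E
```

```text
14.7 [481.3 341.7 102.4] [ 3.1412e+00 -6.0000e-04  1.4314e+00] [0.428 0.687 1.64  0.    0.814 0.567] [-3.3 -0.3  2.6] 0.155
```

View pics/d13c.png

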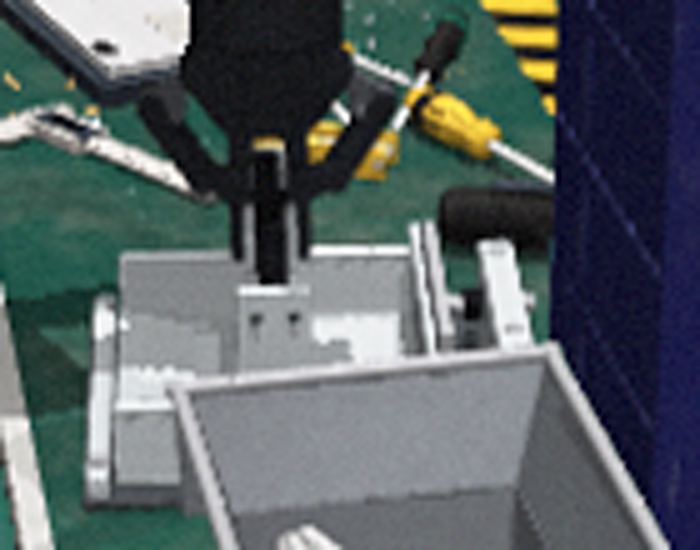

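View pics/wrist13.png

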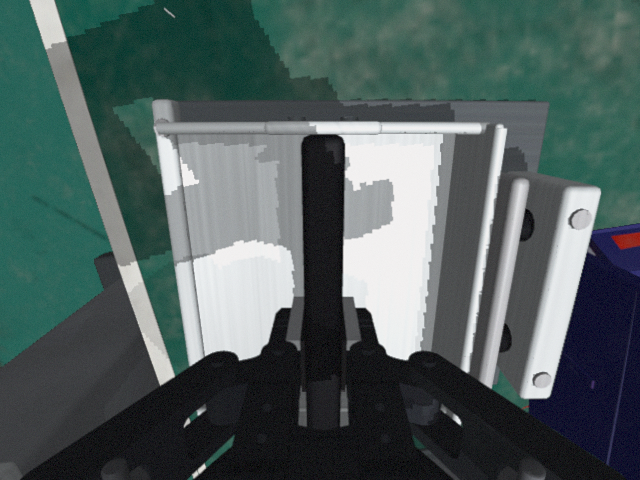

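apply_moves --commands '[{"linear": [0, -0.8, 0], "delta_rot": [0, 0, 0], "grip": 5}, {"linear": [0, -1.6, 0], "delta_rot": [0, 0, 0], "grip": 5}, {"linear": [0, -1.6, 0], "delta_rot": [0, 0, 0], "grip": 5}, {"linear": [0, -1.6, 0], "delta_rot": [0, 0, 0], "grip": 20}, {"linear": [0, -1.6, 0], "delta_rot": [0, 0, 0], "grip": 30}, {"linear": [0, -1.6, 0], "delta_rot": [0, 0, 0], "grip": 45}, {"linear": [0, -1.6, 0], "delta_rot": [0, 0, 0], "grip": 45}, {"linear": [0, -1.6, 0], "delta_rot": [0, 0, 0], "grip": 45}, {"linear": [0, -1.6, 0], "delta_rot": [0, 0, 0], "grip": 45}]'

```text
time: 15.55
ee_pos: [479.3, 342.0, 102.0]
tool_rot: [-3.141, -0.0, 1.431]
contact_force: [0.4, -0.2, -0.1]
finger_gap: 0.527
```

```bash
python3 look.py 14 wrist
```

```text
15.55 [479.3 342.  102. ] [-3.1408e+00 -4.0000e-04  1.4314e+00] [4.300e-01 6.860e-01 1.643e+00 1.000e-03 8.120e-01 5.690e-01] [ 0.4 -0.2 -0.1] 0.527
```

View pics/wrist14.png

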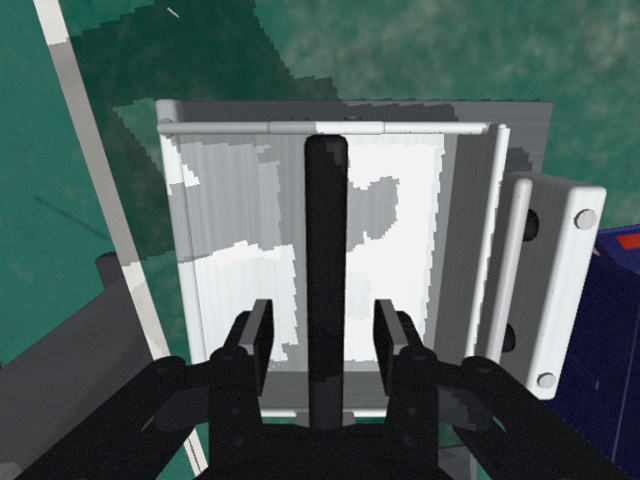

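Released, forces zero, the bar is clear of both pads. Retreat straight up.

apply_moves --commands '[{"linear": [0, 0, -5], "delta_rot": [0, 0, 0], "grip": 45}, {"linear": [0, 0, -15], "delta_rot": [0, 0, 0], "grip": 45}, {"linear": [0, 0, -35], "delta_rot": [0, 0, 0], "grip": 45}, {"linear": [0, 0, -65], "delta_rot": [0, 0, 0], "grip": 45}, {"linear": [0, 0, -100], "delta_rot": [0, 0, 0], "grip": 45}, {"linear": [0, 0, -135], "delta_rot": [0, 0, 0], "grip": 45}, {"linear": [0, 0, -170], "delta_rot": [0, 0, 0], "grip": 45}, {"linear": [0, 0, -195], "delta_rot": [0, 0, 0], "grip": 45}, {"linear": [0, 0, -200], "delta_rot": [0, 0, 0], "grip": 45}, {"linear": [0, 0, -200], "delta_rot": [0, 0, 0], "grip": 45}]'

```text
time: 16.43
ee_pos: [480.4, 342.4, 305.6]
tool_rot: [3.137, -0.004, 1.431]
contact_force: [-0.7, 0.2, -0.7]
finger_gap: 0.526
```

```bash
python3 look.py 15 wrist side scene; python3 - <<'E'
import cv2
a=cv2.imread('pics/side15.png')[150:350,220:420];cv2.imwrite('pics/d15c.png',cv2.resize(a,None,fx=3,fy=3,interpolation=cv2.INTER_CUBIC))
a=cv2.imread('pics/scene15.png')[130:280,190:350];cv2.imwrite('pics/s15c.png',cv2.resize(a,None,fx=4,fy=4,interpolation=cv2.INTER_CUBIC))
E
```

```text
16.43 [480.4 342.4 305.6] [ 3.1369 -0.0038  1.4314] [4.300e-01 4.220e-01 1.465e+00 1.000e-03 1.248e+00 5.690e-01] [-0.7  0.2 -0.7] 0.526
```

View pics/wrist15.png

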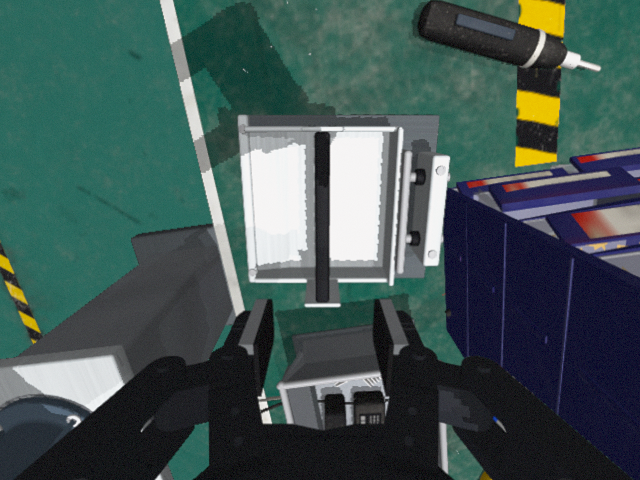

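View pics/d15c.png

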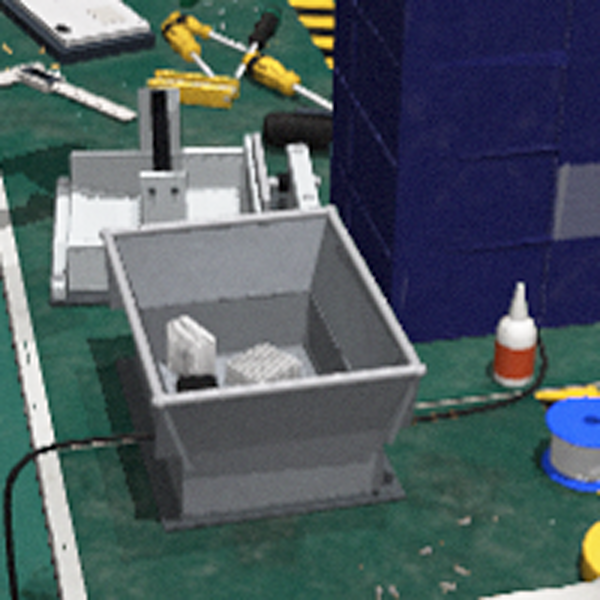

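View pics/s15c.png

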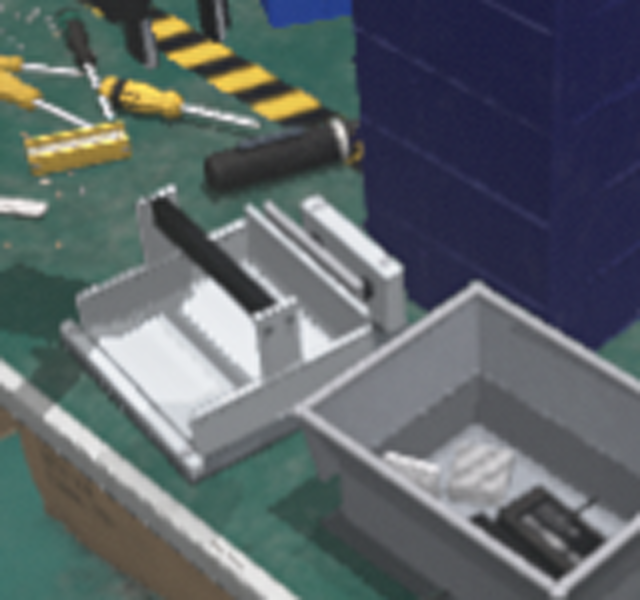

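```bash
python3 - <<'E'
import cv2
a=cv2.imread('pics/wrist15.png')[100:320,225:460];cv2.imwrite('pics/w15c.png',cv2.resize(a,None,fx=2.7,fy=2.7,interpolation=cv2.INTER_CUBIC))
E
```

```text
(no output)
```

View pics/w15c.png

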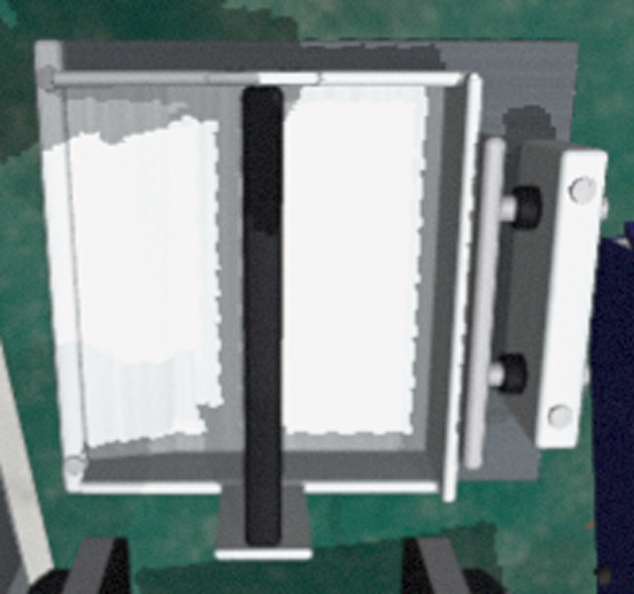

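```bash
python3 - <<'E'
from fit1 import *
W=cam('wrist',dict(ee_pos=[480.4,342.4,305.6],tool_rot=[3.1369,-.0038,1.4314]))
k=2.7;o=(225,100)
t=(W,[(-80,86,42),(80,86,55),(80,-86,55),(-80,-86,42),(-7,82,105),(7,82,105),(-7,-82,105),(7,-82,105)],px(o,k,[(46,73),(481,73),(449,501),(68,492),(243,87),(283,87),(246,545),(281,545)]))
d=(W,[(-92,100,20),(134,100,6),(-92,-100,20),(134,-100,6),(65+15,65,76),(80,-65,76)],px(o,k,[(34,40),(578,41),(66,490),(537,481),(484,138),(466,467)]))
for n,q in(('t',t),('d',d)):
    x,e=fit([q],[480,340,0,-.14]);print(n,x.round(3),e.round(1).tolist())
    def f(v):
        return (proj(W,np.array(q[1])@Ro.from_euler('z',v[2]).as_matrix().T+[v[0],v[1],6 if n=='t' else 0])-q[2]).ravel()
    print(least_squares(f,[480,340,-.14],x_scale=[100,100,1],loss='soft_l1').x.round(3))
E
```

```text
t [ 4.79326e+02  3.39595e+02  4.55900e+00 -1.40000e-01] [[2.1, 0.1], [-0.8, 0.3], [0.5, -0.1], [3.8, -1.4], [-1.2, -0.5], [0.3, -0.5], [-1.2, 1.1], [-0.2, 1.1]]
[ 4.79266e+02  3.39755e+02 -1.39000e-01]
d [ 4.79319e+02  3.38857e+02 -2.84600e+00 -1.38000e-01] [[0.4, -0.1], [0.6, 0.2], [0.2, 0.6], [0.3, -0.8], [-0.3, -0.6], [-2.1, 0.7]]
[ 4.79223e+02  3.39079e+02 -1.38000e-01]
```

```bash
python3 - <<'E'
import cv2,numpy as np
a=cv2.imread('pics/side0.png').astype(int);b=cv2.imread('pics/side15.png').astype(int)
print(np.abs(a-b)[240:350,375:465].mean(), np.abs(a-b)[240:350,375:465].max())
from cell import robot
print(robot.observe()['time'],robot.finish_job())
E
```

```text
2.74006734006734 202
the job is handed in; nothing more can be done
16.5833 None
```

I emptied the tote into the scrap bin, parked it upright in the dock, and handed the job in at 16.6 s of the 61 s allowed.

**What I did**
- I found the tote, bin and dock from the scene and side cameras and refined the dock position with the wrist camera.
- I gripped the tote by its carry bar and tipped it over the bin. I had asked for 48°, but the arm stopped at about 43° near a wrist singularity.
- Both power bricks and both heat sinks slid into the bin at that angle, and I held the tip until the pictures showed them there.
- I righted the empty tote and pressed the backstop back about 20 mm with its end.
- I lowered it behind the lip until it touched down at tool height 102.4 mm, which is the expected seated height. I then eased it to the lip and let go.

**Last checks**
- **Contents:** both bricks and both heat sinks show in the bin, and the tote is empty.
- **Position:** the tote is under 1 mm off the dock centre, with yaw matching within 0.002 rad. Its front is at the lip and the backstop is against its back wall.
- **Release:** the force on the tool was about zero after letting go, and the arm is roughly 200 mm above, touching nothing.
- **Glue bottle, solder spool and tape roll:** nothing touched them and they look unmoved. A before/after picture comparison there had a small mean difference (2.7 of 255). A few pixels differed strongly (up to 202), and I did not look into those.

**Disagreement:** the camera fits put the dock base 2–3 mm below the bench and the parked tote about 1.4 mm above the base plate. I put this down to calibration error, because the contact height matched.

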